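# Park the length stop at its end stop

### The arm

A 7-joint arm with a two-finger parallel gripper is mounted at the origin on the work surface. World frame = base frame: x ahead of the robot, y to its left, z up, the work surface at z = 0. Lengths are in m, angles in rad, forces in N, time in s.
With the tool pointing down it reaches from about 0.425 to 0.925 m from the base axis. Payload 6.8 kg.
Tool frame: the origin (TCP) lies on the front face of the gripper's body, between the roots of the fingers; the fingertips stand 73 mm ahead of it and the grasp point (between the pads) lies 54 mm ahead of it (env.nose_length is the distance from the TCP to the fingertips, in m); z points along the fingers, y is the direction in which the jaws open and shut (so a half turn about z gives the same grasp; the last joint's range is limited). The gripper opens to 85 mm and grips with 20 to 120 N. Pads are 22 mm wide; open, the fingers measure 114 mm over their backs; the gripper's body (76 mm by 85 mm) begins 54 mm behind the grasp point. The pads swing forward as they close: fully open they stand 13 mm farther back than shut.
Start: joints at [1.113, 0.477, 0.022, 1.555, -0.011, 1.109, -0.083], TCP at [0.231, -0.634, 0.304] pointing down, gripper open.
Joint ranges: [-2.96, 2.96], [-0.34, 2.1], [-1.41, 1.46], [0.24, 2.44], [-1.37, 4.51], [0.17, 1.92], [-2.96, 2.96]. Speed limits (rad/s): [2.39, 2.39, 3.14, 3.14, 3.14, 3.14, 3.14].

### API

Orientations are given as a unit quaternion [w, x, y, z].
In Python, from cell import env, kin, camera, calibration, job gives the robot as it stands. The module is installed in compiled form; this text tells all that it offers. Calls block until the motion is done:
- env.reach(position, orientation): joint-space move of the TCP to a pose.
- env.movel(position, velocity=0.15, rot=None, stop_force=None): straight line of the TCP; rot=None keeps the orientation; velocity is the mean speed in m/s. With stop_force (N) it stops when the force on the tool has changed by that much, and returns True; else False.
- env.goto_joints(angles): joint-space move.
- env.grip(opening, f_grip=None): finger opening in m; f_grip is the grip in N (None keeps the last); returns when the fingers have stopped.
- env.dwell(seconds).
- kin.inverse_kinematics(position, orientation): joint angles nearest the present ones, or None.
- env.get_state(): the state.
- camera(name): name is "scene" or "top" or "wrist"; returns (picture, depth): 420x560x3 uint8, blue, green, red; 420x560 float32, m along the optical axis (not along the pixel's ray), 0 where there is no reading.
- calibration(name): a dict with "fx", "fy", "cx", "cy" (pixels), "k1" (the pictures are not rectified: a ray, as slopes to the right and down, at radius r is drawn at 1 + k1 r^2 times it, then the intrinsics apply), "rvec" (rotation vector, rad) and "tvec" (3), from world to camera coordinates, as OpenCV has them. Camera axes: x right, y down, z forward; pixel columns grow to the right and rows downward; lengths in m; the calibration is good to about 2 mm. A picture is of the moment at which its call begins: read the wrist's pose just before it. calibration takes no time and is no camera call; for the wrist camera it gives the pose at the moment of the call.
A pose or a line that the arm cannot do raises env.PlanningError and nothing moves.
- job.job_done(): hands the job in, once; it reports no verdict.
The state is a dict: "time": time; "qpos": joint angles; "joint_velocities": joint speeds; "joint_torque": joint torques, N m; "tcp_pos": TCP position; "orientation": TCP orientation; "force": force on the tool from outside, world axes, zero at the start; "torque": the same for the moment, N m; "opening": finger opening in m.
Only numpy, scipy, OpenCV 4.12 (cv2) and the standard library are available. Lean on these libraries where they do the work, as an engineer would, in place of code of your own. Each camera call takes 0.05 s, during which the arm holds its last target. There are 200 camera calls.

### The job

Park the length stop at the end of its rail for the next long cut: press the round lock button on the carriage with a fingertip and, holding it well down all the way, push the carriage along until it is fully against the end stop; then let the button spring up again so that the carriage is locked there. Do not force the carriage while it is locked, pick nothing up, and leave the wrench, the tube offcut and the tin where they lie.

Things in the scene. Friction and masses are not known exactly. Their poses are not given: they have to be found in the camera images.
- rail: Fixed slide on the bench: dark steel base plate 420 x 110 x 12 mm with a rail along it, turned any way. Origin: centre of its underside, on the bench top; x runs along the rail to the end stop, z up. End stop: upright dark block at the +x end (90 mm wide, top 87 mm above the bench) with a round rubber bumper; the other end has only a low cap (34 mm high).
- carriage (a joint): Travel of the aluminium carriage (about 1 kg, 151 x 90 mm) along the rail's +x, m: 0 at the far end from the end stop, 0.160 fully against the bumper (a hard stop). Starts between 0 and 0.05. A sprung brake locks it (about 40 N) while the button is up; with the button more than 3 mm down it slides freely against about 2 N and stays where it is left.
- button (a joint): Depth of the lock button, m: 0 up (brake locks the carriage), 0.007 fully down. It springs back when let go. About 5 N at 2 mm, 8 N just before it bottoms; hold it 4 to 7 mm down so that the brake is free.
- button_top (a point): Centre of the flat top of the round black lock button, 44 mm in diameter, 66 mm above the bench when up and 59 mm when fully down. It stands on the carriage's low deck (top 55 mm above the bench), which begins 35 mm behind the button's axis. The point moves with the button and carriage; z up, x along the rail to the end stop.
- push_face (a point): Point on the upright rear face of the carriage's stop block (88 mm long, 90 mm wide, top 100 mm above the bench), mid-width, 80 mm above the bench. A finger on the button can push this face; it lies 28 mm ahead of the button's axis and rises from 55 to 100 mm. Its x axis points into the block, to the end stop.
- bumper (a point): Centre of the rubber bumper's face on the end stop, 65 mm above the bench; the front of the stop block (116 mm ahead of the button's axis) meets it at the end of travel.
- wrench: Bystander: loose steel wrench lying flat on the bench beside the rail, about 180 mm long along its x. Origin: under its middle.
- tube: Bystander: loose offcut of square steel tube lying on the bench beside the rail, 90 mm long (its x) and 40 x 40 mm. Origin: centre of its underside.
- tin: Bystander: loose round tin standing on the bench beside the rail, 60 mm in diameter and 75 mm high. Origin: centre of its underside.

How it is judged:
On the way, in this order (a step that is already met when the one before it is completed fails the run):
1. the lock button is held down with the carriage still well short of the end stop (value of joint button above 0.003 m and value of joint carriage below 0.1 m), for 0.1 s.
2. the carriage reaches the end stop with the button held down (value of joint button above 0.003 m and value of joint carriage above 0.157 m), for 0.02 s.
At the end, for the whole second after the job is handed in: The carriage is at rest within 3 mm of the end stop, the lock button is up again (less than 1 mm down), and the wrench, tube and tin lie within 15 mm of where they were (value of joint carriage above 0.157 m and value of joint button below 0.001 m and velocity of joint carriage between -0.005 and 0.005 m/s and distance of each of wrench, tube, tin from where it was at the start of the episode below 0.015 m); the robot touches nothing.
It fails at once if the wrench is shifted or picked up (distance of wrench from where it was at the start of the episode above 0.015 m).
It fails at once if the tube offcut is shifted or picked up (distance of tube from where it was at the start of the episode above 0.015 m).
It fails at once if the tin is shifted or picked up (distance of tin from where it was at the start of the episode above 0.015 m).
It fails at once if the carriage is forced along while its button is up (locked) (value of joint button below 0.001 m and (velocity of joint carriage above 0.03 m/s or velocity of joint carriage below -0.03 m/s)).
It also fails if it takes over 38 s, if anything falls off the work surface, if the arm or the gripper's body presses on something with over 40 N, if the wrist force passes 120 N, or if a joint passes its speed limit or range.

## Working session

There is one attempt and no reset: what is moved stays moved. The work goes in short steps, each a Python script; the robot and the scene stay as the last script left them, time stands still between calls to the robot, and variables do not carry over. Pictures are saved under pics/ and viewed, about 8 in all and at most 12, crops included, and the job is handed in when it is done.

```bash
mkdir -p pics; cat > h.py <<'E'
import numpy as np, cv2
from cell import env, kin, camera, calibration, job
def pts(depth, c):
    v,u=np.mgrid[0:depth.shape[0],0:depth.shape[1]]
    K=np.array([[c["fx"],0,c["cx"]],[0,c["fy"],c["cy"]],[0,0,1.]])
    n=cv2.undistortPoints(np.stack([u,v],-1).reshape(-1,1,2).astype(float),K,np.array([c["k1"],0,0,0.])).reshape(*depth.shape,2)
    P=np.dstack([n*depth[...,None],depth])
    R=cv2.Rodrigues(np.array(c["rvec"],float))[0]
    W=(P-np.array(c["tvec"]).ravel())@R
    W[depth==0]=np.nan
    return W
E
python3 - <<'E'
from h import *
for n in ("top","scene"):
    c=calibration(n); p,d=camera(n); W=pts(d,c); np.save(n+".npy",W); cv2.imwrite(f"pics/{n}.png",p)
    print(n,c)
print(env.get_state())
E
```

```text
top {'fx': 485.38849373085554, 'fy': 485.38849373085554, 'cx': 280.9905107568489, 'cy': 209.0788525003028, 'k1': -0.15711609836241427, 'rvec': array([ 2.11398992, -2.13306883,  0.14452805]), 'tvec': array([0.05556331, 0.57183812, 0.7976373 ])}
scene {'fx': 390.7620173966987, 'fy': 390.7620173966987, 'cx': 285.8270019664013, 'cy': 214.11251505660837, 'k1': -0.10204295305115467, 'rvec': array([ 1.95221271,  1.91764244, -0.48887708]), 'tvec': array([-0.03856649, -0.4678971 ,  0.99166656])}
{'time': 0.1, 'qpos': array([ 1.11293965,  0.477721  ,  0.0223501 ,  1.55633181, -0.01150249,
        1.10932257, -0.08310103]), 'joint_velocities': array([ 6.78664146e-05, -1.38423903e-03,  1.65761706e-03, -7.08759104e-04,
       -3.48317839e-04, -1.32246248e-04,  5.20721643e-05]), 'joint_torque': array([ 3.84366052e-03, -5.97766614e+01,  1.61354173e+00, -2.81957370e+01,
        1.28266308e-02,  5.05397198e-03, -7.94454593e-06]), 'tcp_pos': array([ 0.23115515, -0.6337481 ,  0.30302938]), 'orientation': array([-8.01839347e-04,  9.84746379e-01,  1.73993924e-01, -2.03387794e-04]), 'force': array([-0.11934177,  0.47299283,  0.57772646]), 'torque': array([-0.0088114 ,  0.03086961, -0.01173476]), 'opening': 0.0851574065247283}
```

View pics/top.png

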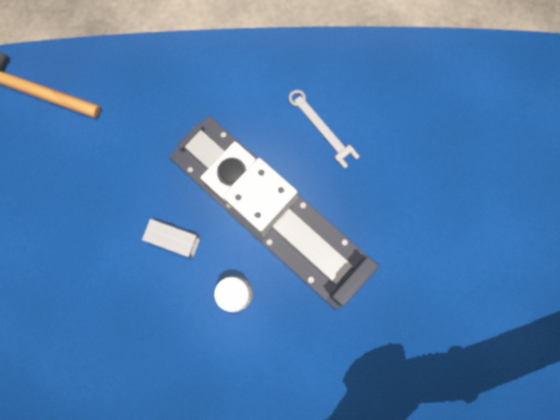

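View pics/scene.png

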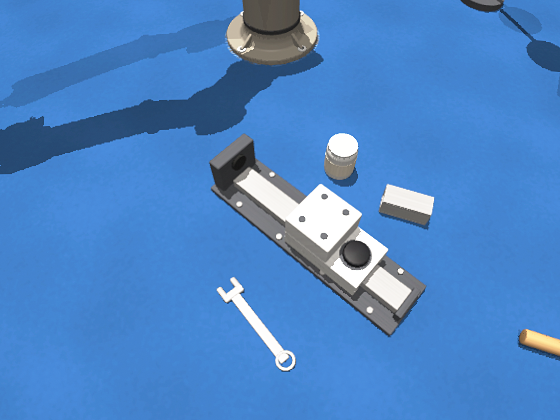

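The top view shows the button at about (232,171), the stop block at (262,193), the end stop at (355,282), the tin at (233,294), the tube at (170,238) and the wrench at (325,130). The scene view agrees with this. Next I'll fit the geometry from depth.

```bash
python3 - <<'E'
from h import *
for n,px in (("top",[(232,171),(262,193),(355,282),(233,294),(170,238),(325,130)]),("scene",[(356,252),(323,218),(236,160)])):
    W=np.load(n+".npy"); im=cv2.imread(f"pics/{n}.png")
    print(n,[W[v,u].round(4).tolist() for u,v in px])
    bl=W[px[1][1],px[1][0]]
    near=np.linalg.norm(W[...,:2]-bl[:2],axis=-1)<0.3
    z=W[...,2]; g=im.max(-1)
    def lab(m,p):
        k,L=cv2.connectedComponents(m.astype(np.uint8)); return L==L[p[1],p[0]]
    for nm,m,p in (("block",near&(abs(z-.1)<.006),px[1]),("button",near&(abs(z-.066)<.006)&(g<90),px[0]),("stop",near&(abs(z-.087)<.006),px[2])):
        if not m[p[1],p[0]]: print(nm,"seed out");continue
        P=W[lab(m,p)]; r=cv2.minAreaRect((P[:,:2]*1000).astype(np.float32))
        print(nm,len(P),"z",np.median(P[:,2]).round(4),r)
    m=near&(abs(z-.012)<.006)&(g<110); P=W[m]; r=cv2.minAreaRect((P[:,:2]*1000).astype(np.float32)); print("plate",len(P),r)
E
```

```text
top [[0.6368, 0.1343, 0.0677], [0.5912, 0.0802, 0.0981], [0.4445, -0.0699, 0.088], [0.4265, 0.1299, 0.0749], [0.5241, 0.2475, 0.0388], [0.7296, -0.0325, 0.0051]]
block 2797 z 0.0998 ((589.9405517578125, 83.72673034667969), (88.21613311767578, 90.44255065917969), 47.281558990478516)
button seed out
stop 916 z 0.0868 ((448.4818420410156, -68.77144622802734), (32.88376235961914, 90.70745086669922), 47.339149475097656)
plate 312 ((583.3416748046875, 63.357574462890625), (412.2903747558594, 97.46652221679688), 45.15300369262695)
scene [[0.6435, 0.1384, 0.0675], [0.5977, 0.0854, 0.0991], [0.467, -0.0598, 0.0794]]
block 2791 z 0.0993 ((594.6947631835938, 85.96671295166016), (88.58340454101562, 90.16378021240234), 47.379844665527344)
button 444 z 0.0658 ((642.942626953125, 139.20762634277344), (41.56534194946289, 43.004066467285156), 3.6454670429229736)
stop seed out
plate 1531 ((544.7937622070312, 109.65670776367188), (417.9073181152344, 216.42922973632812), 47.23700714111328)
```

Both views agree: the rail axis is at 47.3° and points toward (-0.678, -0.735). The button is at about (0.640, 0.137), which matches the block centre minus 72 mm. About 135 mm of travel is left. I'll close the fingers, go above the button and take one close look.

```bash
cat >> h.py <<'E'
a=np.radians(47.3); D=-np.array([np.cos(a),np.sin(a),0]); Q=[0,np.cos(a/2),np.sin(a/2),0]
B=np.array([.640,.1375,0]); NOSE=env.nose_length
E
python3 - <<'E'
from h import *
env.grip(0.0,40)
P=B+.010*D; 
for s in (0,.14):
    for z in (.2,.059): print(s,z,kin.inverse_kinematics(P+s*D+[0,0,z+NOSE],Q))
env.reach(P+[0,0,.16+NOSE],Q)
s=env.get_state(); print(s["time"],s["tcp_pos"],s["orientation"],s["qpos"],s["opening"],s["force"],NOSE)
for n in ("wrist","scene"):
    c=calibration(n); p,d=camera(n); np.save(n+"2.npy",pts(d,c)); cv2.imwrite(f"pics/{n}2.png",p)
E
```

```text
0 0.2 [ 0.16275836  0.54093692 -0.65311963  1.6244405   0.35891469  1.0991701
 -1.33183489]
0 0.059 [ 0.0625098   0.67957288 -0.50930529  1.72570682  0.42124632  0.84712186
 -1.38094994]
0.14 0.2 [ 0.29176351  0.34164411 -0.55886426  1.88425366  0.21623126  0.97550467
 -1.10851154]
0.14 0.059 [ 0.17689808  0.52485698 -0.43273625  1.99192532  0.33489752  0.69364584
 -1.21011874]
3.9083 [0.6335319  0.1289268  0.23252324] [ 2.92844642e-04  9.16359541e-01  4.00356210e-01 -1.08872750e-04] [ 0.14036322  0.57637301 -0.61826886  1.66048974  0.37871143  1.02728982
 -1.34739592] -0.00017432530830812775 [-0.746753  -0.010781  -0.5152947] 0.0726
```

View pics/wrist2.png

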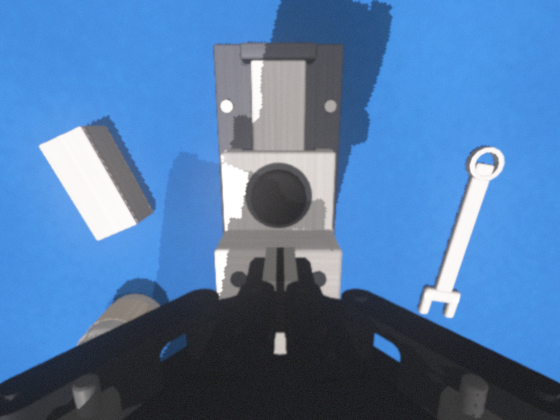

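View pics/scene2.png

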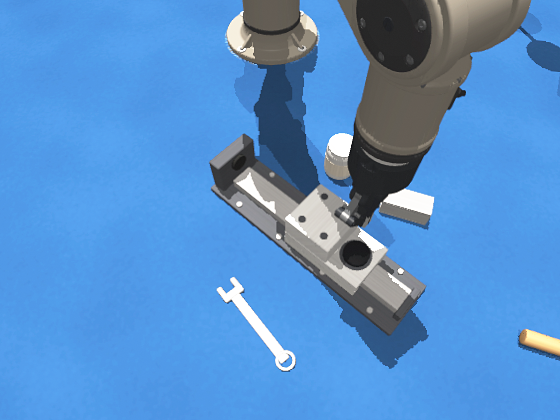

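The wrist view has the button at (278,195) and the fingers at column 280, in line with the rail. The scene view shows the fingers above the block edge, and nothing is in the way. Now I'll check the button and face position from the wrist depth.

```bash
python3 - <<'E'
from h import *
W=np.load("wrist2.npy"); im=cv2.imread("pics/wrist2.png")
for u,v in ((278,195),(278,238),(278,243),(278,248),(278,255),(250,260),(230,260)): print(u,v,W[v,u].round(4), ((W[v,u]-B)@D).round(4))
z=W[...,2]; m=(abs(z-.066)<.005)&(im.max(-1)<110); m[:150]=0;m[245:]=0
k,L=cv2.connectedComponents(m.astype(np.uint8)); P=W[L==L[195,278]]
(c,r)=cv2.minEnclosingCircle((P[:,:2]*1000).astype(np.float32)); print(len(P),np.median(P[:,2]),c,r,P.mean(0))
L=np.array([-D[1],D[0],0]); q=P.mean(0)-B; print("along",q@D,"lat",q@L)
# face: points between 60 and 95 mm height
f=W[(z>.062)&(z<.095)&(abs((W-B)@L)<.04)&((W-B)@D>.02)&((W-B)@D<.04)]; print(len(f),np.median((f-B)@D))
t=W[(abs(z-.1)<.004)&(abs((W-B)@L)<.04)]; print("top edge", np.percentile((t-B)@D,[0,1,5]))
E
```

```text
278 195 [0.6421 0.1415 0.0684] -0.0044
278 238 [0.6206 0.1184 0.077 ] 0.0272
278 243 [0.6212 0.1188 0.0893] 0.0265
278 248 [0.6398 0.1383 0.1657] -0.0005
278 255 [0.64   0.1384 0.1744] -0.0007
250 260 [0.601  0.1258 0.1   ] 0.035
230 260 [0.5909 0.1353 0.1001] 0.0349
2402 0.0660246781325908 (639.8333740234375, 139.1283721923828) 21.982507705688477 [0.64034368 0.1398655  0.06594899]
along -0.0019715140006215585 lat -0.0013516082272599394
1610 0.026978253625846625
top edge [0.02627864 0.02680281 0.02740498]
```

The wrist view puts the button top at (0.640, 0.139, 0.066) with a 22 mm radius, and the face about 27 mm ahead of it, both as specified. Now I'll press.

```bash
python3 - <<'E'
from h import *
P=B+.009*D
def st(t):
    s=env.get_state(); print(t,round(s["time"],2),"tip",(s["tcp_pos"]-[0,0,NOSE]).round(4),"F",s["force"].round(2)); return s
env.movel(P+[0,0,.085+NOSE],.12); st("above")
hit=env.movel(P+[0,0,.062+NOSE],.02,stop_force=2.5); s=st(f"touch {hit}")
for z in (.063,.0615,.0605):
    env.movel(P+[0,0,z+NOSE],.02); env.dwell(.15); s=st(z)
E
```

```text
above 4.78 tip [0.6343 0.1312 0.0856] F [0.17 0.14 0.6 ]
touch True 5.72 tip [0.6338 0.1308 0.0642] F [ 0.36 -0.28  4.19]
0.063 6.12 tip [0.6339 0.1309 0.0633] F [-2.32 -0.64  5.18]
0.0615 6.53 tip [0.634  0.131  0.0621] F [-1.55 -0.54  8.66]
0.0605 6.92 tip [0.6341 0.1311 0.0612] F [-1.73 -1.25  8.6 ]
```

```bash
cat >> h.py <<'E'
def st(t):
    s=env.get_state(); p=s["tcp_pos"]-[0,0,NOSE]; print(t,round(s["time"],2),"along",((p-B)@D).round(4),"tipz",p[2].round(4),"F along",(s["force"]@D).round(2),"Fz",s["force"][2].round(2)); return s
E
python3 - <<'E'
from h import *
P=B+.009*D
for z in (.0600,.0595): env.movel(P+[0,0,z+NOSE],.02); env.dwell(.2); st(z)
for k in (.03,.06):
    h=env.movel(P+k*D+[0,0,.0595+NOSE],.04,stop_force=15); st((k,h))
c=calibration("scene"); p,d=camera("scene"); np.save("scene3.npy",pts(d,c)); cv2.imwrite("pics/scene3.png",p[100:380,180:460].repeat(2,0).repeat(2,1))
W=np.load("scene3.npy"); L=np.array([-D[1],D[0],0]); 
for n in ("scene.npy","scene3.npy"):
    W=np.load(n); t=W[(abs(W[...,2]-.1)<.004)&(abs((W-B)@L)<.04)&(abs((W-B)@D-.08)<.13)]; print(np.percentile((t-B)@D,[2,50,98]))
E
```

```text
0.06 7.38 along 0.0087 tipz 0.0608 F along 1.3 Fz 7.36
0.0595 7.83 along 0.0087 tipz 0.0603 F along 1.8 Fz 8.25
(0.03, False) 8.72 along 0.0376 tipz 0.0607 F along -0.3 Fz 6.95
(0.06, False) 9.62 along 0.0677 tipz 0.0606 F along -1.1 Fz 8.31
[0.02607845 0.06662369 0.10981929]
[0.09520954 0.13793193 0.1687164 ]
```

View pics/scene3.png

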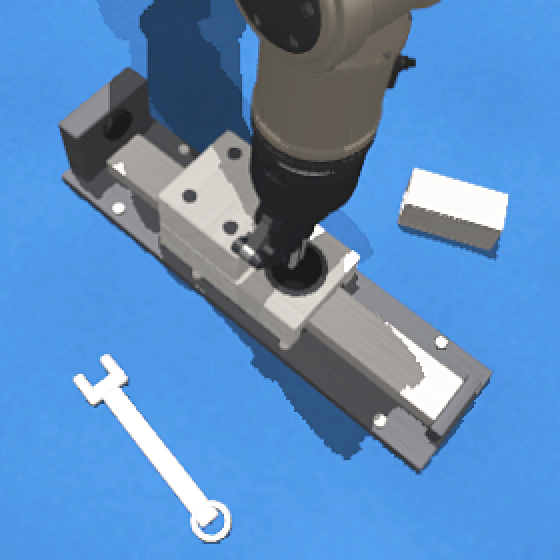

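The carriage has slid about 60 mm with the finger on the button (5.4 mm down), and nothing else has been disturbed. Next I'll push on to the stop.

```bash
python3 - <<'E'
from h import *
P=B+.009*D
h=env.movel(P+.115*D+[0,0,.0590+NOSE],.05,stop_force=15); st(("115",h))
if not h:
    h=env.movel(P+.185*D+[0,0,.0590+NOSE],.025,stop_force=14); st(("end",h))
env.dwell(.15); st("hold")
c=calibration("scene"); p,d=camera("scene"); np.save("scene4.npy",pts(d,c)); cv2.imwrite("pics/scene4.png",p[100:380,180:460].repeat(2,0).repeat(2,1))
L=np.array([-D[1],D[0],0]); W=np.load("scene4.npy"); t=W[(abs(W[...,2]-.1)<.004)&(abs((W-B)@L)<.04)&(abs((W-B)@D-.15)<.13)]; print(np.percentile((t-B)@D,[2,50,98]))
E
```

```text
('115', False) 10.93 along 0.1226 tipz 0.06 F along -1.16 Fz 8.34
('end', True) 12.7 along 0.1654 tipz 0.0616 F along -0.48 Fz 7.31
hold 12.85 along 0.1654 tipz 0.0617 F along 0.96 Fz 7.66
[0.15594281 0.23512277 0.25914638]
```

View pics/scene4.png

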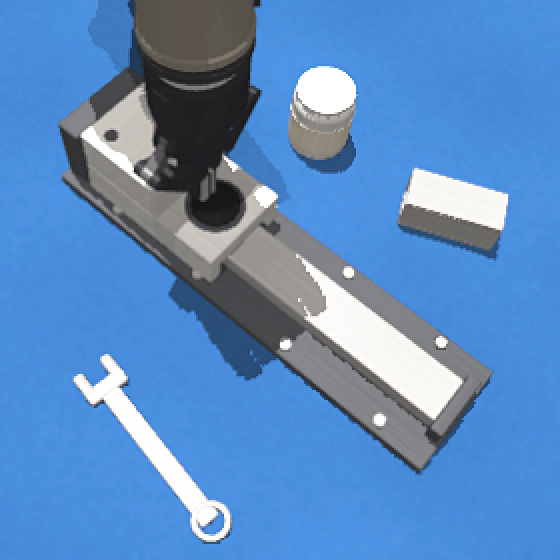

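The block is close to the end stop and the finger is against the face. I'll press the button deeper again and push once more to confirm it is fully home.

```bash
python3 - <<'E'
from h import *
s=st("now"); p=s["tcp_pos"].copy()
env.movel([p[0],p[1],.0588+NOSE],.02); env.dwell(.1); s=st("down")
p[2]=.0585+NOSE
for f in (12,22):
    h=env.movel(p+.012*D,.012,stop_force=f); st(("push",f,h)); env.dwell(.1); st("hold")
W=[]
c=calibration("top"); q,d=camera("top"); np.save("top5.npy",pts(d,c)); cv2.imwrite("pics/top5.png",q[80:340,130:410].repeat(2,0).repeat(2,1))
E
```

```text
now 12.9 along 0.1654 tipz 0.0616 F along 0.01 Fz 6.76
down 13.27 along 0.1632 tipz 0.061 F along 0.61 Fz 19.79
('push', 12, True) 13.82 along 0.1659 tipz 0.0614 F along 0.99 Fz 7.69
hold 13.93 along 0.1659 tipz 0.0615 F along 0.95 Fz 6.73
('push', 22, True) 14.68 along 0.1665 tipz 0.0617 F along 0.07 Fz 4.49
hold 14.78 along 0.1665 tipz 0.0618 F along -1.45 Fz 4.18
```

View pics/top5.png

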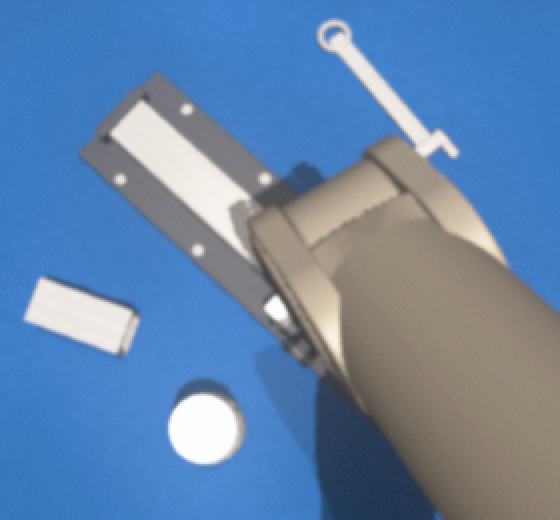

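```bash
python3 - <<'E'
from h import *
c=calibration("scene"); p,d=camera("scene"); np.save("scene5.npy",pts(d,c))
L=np.array([-D[1],D[0],0])
for n in ("scene.npy","scene3.npy","scene4.npy","scene5.npy"):
    W=np.load(n); z=W[...,2]; s=(W-B)@D; l=(W-B)@L
    dk=s[(abs(z-.055)<.004)&(abs(l)<.045)&(s>-.08)&(s<.2)]
    ft=s[(abs(z-.1)<.003)&(l<.042)&(l>-.042)&(s>0)&(s<.28)]
    print(n,"deck rear",np.percentile(dk,[1,3,5]).round(4),"block front",np.percentile(ft,[95,98,99.5]).round(4))
W=np.load("scene.npy"); z=W[...,2]; s=(W-B)@D; l=(W-B)@L
for lo,hi in ((0,.006),(.006,.010),(.010,.014),(.014,.018),(.02,.03),(.03,.04)):
    m=(abs(z-.065)<.018)&(np.hypot(l+.001,z-.065)<hi)&(np.hypot(l+.001,z-.065)>=lo)&(s>.2)&(s<.3); print("r",lo,hi,m.sum(),np.median(s[m]).round(4))
m=(z>.05)&(z<.08)&(s>.2)&(s<.3)&(abs(l)<.045); print("stop face l range",np.percentile(l[m],[1,99]), np.percentile(s[m],[1,5,50,95]))
E
```

```text
scene.npy deck rear [-0.0379 -0.037  -0.0362] block front [0.1072 0.1099 0.1119]
scene3.npy deck rear [0.0203 0.0212 0.022 ] block front [0.1667 0.1687 0.17  ]
scene4.npy deck rear [0.1106 0.1112 0.1119] block front [0.2576 0.2591 0.2601]
scene5.npy deck rear [0.1109 0.1114 0.1123] block front [0.2579 0.2596 0.2605]
r 0 0.006 16 0.2626
r 0.006 0.01 30 0.2625
r 0.01 0.014 40 0.2622
r 0.014 0.018 91 0.264
r 0.02 0.03 114 0.2678
r 0.03 0.04 110 0.2678
stop face l range [-0.04151214  0.04489663] [0.26132231 0.26188329 0.26733872 0.28114921]
```

The carriage has moved 148.6 mm. Its front is at 261.4 mm along and the bumper face is at 262.4 mm, and it didn't move under a 22 N push, so it is home to within about 1 mm of noise. I'll lift straight up, back away and check.

```bash
python3 - <<'E'
from h import *
p=env.get_state()["tcp_pos"].copy()
env.movel(p+[0,0,.02],.03); st("lift")
env.movel(p+[0,0,.15],.12); st("up")
env.reach([.35,-.45,.35],Q); s=st("away"); print(s["force"])
L=np.array([-D[1],D[0],0])
for n in ("scene","top"):
    c=calibration(n); q,d=camera(n); W1=pts(d,c); np.save(n+"6.npy",W1); cv2.imwrite(f"pics/{n}6.png",q)
    W0=np.load(n+".npy")
    for nm,W in (("before",W0),("after",W1)):
        z=W[...,2]; s=(W-B)@D; l=(W-B)@L
        r=cv2.minAreaRect((W[(abs(z-.1)<.004)&(abs(l)<.06)&(s>0)&(s<.29)][:,:2]*1000).astype(np.float32))
        ce=np.array([*r[0],0])/1000-B
        S=(abs(z-.087)<.003)&(abs(l)<.05)&(s>.24)&(s<.32)
        bt=(z>.057)&(z<.072)&(abs(l)<.02)&(abs(s-(ce@D-.072))<.015)
        print(n,nm,"block centre along",(ce@D).round(4),r[1],"stop front",np.percentile(s[S],[1,3]).round(4),"button z",np.median(z[bt]).round(4))
        for o,xy in (("tin",(.4265,.13)),("tube",(.524,.2475)),("wrench",(.73,-.0325))):
            m=(np.hypot(W[...,0]-xy[0],W[...,1]-xy[1])<(.11 if o=="wrench" else .075))&(abs(l)>.06)&(z>(.003 if o=="wrench" else .03))
            print("  ",o,m.sum(),W[m].mean(0)[:2].round(4))
E
```

```text
lift 15.7 along 0.167 tipz 0.0816 F along 0.14 Fz -0.06
up 16.93 along 0.1669 tipz 0.2109 F along -0.27 Fz -0.41
away 18.76 along 0.6268 tipz 0.2773 F along 0.7 Fz -0.31
[-0.72327754 -0.28974289 -0.31115433]
scene before block centre along 0.0686 (88.5420913696289, 90.10507202148438) stop front [0.2669 0.2677] button z 0.0661
   tin 1044 [0.4408 0.1329]
   tube 1037 [0.5321 0.2513]
   wrench 1313 [ 0.7386 -0.0245]
scene after block centre along 0.2177 (88.06494140625, 90.74510192871094) stop front [0.2477 0.2663] button z 0.0655
   tin 1044 [0.4408 0.133 ]
   tube 1036 [0.5319 0.2512]
   wrench 1322 [ 0.7385 -0.0243]
top before block centre along 0.073 (87.31434631347656, 90.04805755615234) stop front [0.2715 0.272 ] button z 0.066
   tin 1069 [0.427  0.1303]
   tube 1136 [0.5256 0.2494]
   wrench 1192 [ 0.7298 -0.0305]
top after block centre along 0.2213 (87.57845306396484, 90.54373931884766) stop front [0.2714 0.2719] button z 0.066
   tin 1070 [0.427  0.1302]
   tube 1129 [0.5256 0.2495]
   wrench 1168 [ 0.7294 -0.03  ]
```

View pics/top6.png

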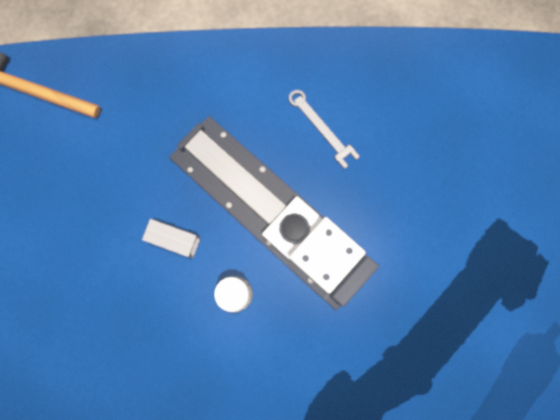

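The block front is within about 1 mm of the bumper in both cameras, the button is back up at 66 mm, and the wrench, tube and tin haven't moved. The robot is clear of everything, so I'm handing in.

```bash
python3 -c "
from h import *
job.job_done(); print(env.get_state()['time'])"
```

```text
the job is handed in; nothing more can be done
the job is handed in; nothing more can be done
```

I pressed the lock button about 5 mm down with the closed fingertips, slid the carriage about 149 mm along the rail to the end stop, and lifted straight off so the button sprang up. I handed the job in with the robot clear at about 19 s; no verdict is reported.

**Carriage:** In the last pictures the front of the stop block sits about 1 mm from the measured bumper face in both cameras, which is within measurement noise. It moved about 0.5 mm or less under a further push that stopped at a 22 N force change.

**Button:** Its top is back at about 66 mm, so it is up and the carriage is locked.

**Bystanders:** The wrench, tube and tin are within 1 mm of where they started.

**What disagreed:**
- **Camera offset:** The two cameras differ by about 4 mm in absolute position along the rail. I therefore compared gaps and displacements within each camera only.
- **Readings at the stop:** During the final push the fingertip read up to 1 mm higher than expected, about 4 mm of button depth. One vertical force reading there was 20 N instead of about 8 N. I put both down to the finger rubbing on the push face, but did not check further.

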